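# Refit the microscope's stage plate

### The arm

A 7-joint arm with a two-finger parallel gripper is mounted at the origin on the work surface. World frame = base frame: x ahead of the robot, y to its left, z up, the work surface at z = 0. Lengths are in m, angles in rad, forces in N, time in s.
With the tool pointing down it reaches from about 0.425 to 0.875 m from the base axis. Payload 4.7 kg.
Tool frame: the origin (TCP) lies midway between the tips of the shut fingers; the grasp point (between the pads) lies 19 mm behind it; z points along the fingers, y is the line along which they close (so a half turn about z gives the same grasp; the last joint's range is limited). The gripper opens to 85 mm and grips with 20 to 120 N. Pads are 22 mm wide; open, the fingers measure 114 mm over their backs; the gripper's body (76 mm by 85 mm) begins 54 mm behind the grasp point. The pads swing forward as they close: fully open they stand 13 mm farther back than shut.
Start: joints at [-1.155, 0.321, -0.07, 1.45, 0.023, 1.371, -0.057], TCP at [0.254, 0.598, 0.194] pointing down, gripper open.
Joint ranges: [-2.86, 2.86], [-0.3, 2.09], [-1.38, 1.24], [0.06, 2.45], [-1.56, 4.7], [0.09, 2.05], [-2.69, 2.69]. Speed limits (rad/s): [2.57, 2.57, 3.14, 3.14, 3.14, 3.14, 3.14].

### API

Orientations are given as a rotation vector (axis times angle).
In Python, from cell import r gives the robot as it stands.
- The arm moves only by the tool send_rows, never from a script. Its argument "plan" is a list of rows, each a list of 7 numbers: the turn, a rotation vector about the tool's x, y, z in degrees, then the shift along the tool's x, y, z in m, then the closure, from -1 (fully open) to 1 (shut). In form: [[rx, ry, rz, x, y, z, grip], ...]. A call has 1 to 12 rows; each row shifts and turns the commanded pose from where the row before left it, along the tool's axes as they then stand; what a row does not reach is not made up. A row lasts 1/8 s, in which the tool goes at most 62.5 mm and 10.7 degrees, less where a joint would pass 70% of its speed; a pose out of reach is approached as far as the arm can. A call with a gripper value outside its range is refused whole. The fingers move at their own pace and stop on an object; "force" is the grip in N (left out, the last holds). Time passes only in rows, so rows that do not move let the fingers close. It gives the time, the measured TCP pose, the force, the opening and the grip force at its end, in the units of the state.
- r.observe(): the state, without advancing time (a new reading comes with each control period).
- r.camera(name): name is "side" or "top"; returns the picture (420x560x3 uint8, red, green, blue); there is no depth.
- r.camera_model(name): a dict with "fx", "fy", "cx", "cy" (pixels), "camera_from_world" (4x4, takes a point from world to camera coordinates). Camera axes: x right, y up, looking along -z (the intrinsics and any distortion apply to the point x, -y, -z); pixel columns grow to the right and rows downward; lengths in m; the calibration is good to about 2 mm. A picture is of the moment at which its call begins. camera_model takes no time and is no camera call.
- r.finish_job(): hands the job in; it is judged then, once.
Trained networks look in the newest picture that a camera, given by its name, has taken for a name from the list of things; names that differ only in an ending like _2 or _b are one class to them, and where a whole thing is asked for, a point or a joint stands for the part that bears it (a point fixed in the world has none). Each returns a list of dicts, best first, with "score" (0 to 1); they miss things now and then, are a little off and sometimes report something else, mostly with a low value. They report only what shows in the picture. A call takes as long as a camera call. They do not tell look-alikes from the thing itself.
- r.look_for(camera, target): "bbox" ([left, top, right, bottom] in pixels, round what is visible of it).
The state is a dict: "time": time; "q": joint angles; "dq": joint speeds; "joint_efforts": joint torques, N m; "position": TCP position; "ee_rot": TCP orientation; "force": force on the tool from outside, world axes, zero at the start; "torque": the same for the moment, N m; "width": finger opening in m; "grasp_force": force on a finger pad.
Only numpy, scipy, OpenCV 4.12 (cv2) and the standard library are available. Lean on these libraries where they do the work, as an engineer would, in place of code of your own. Each camera call takes 0.05 s, during which the arm holds its last target. There are 200 camera calls.

### The job

The black stage plate has been left lying on the base of the bench microscope. Without picking it up, push it across the base with the fingertips until it drops into its round recess and lies flat and level with the top, then swing both stage clips in until their tips lie well over the plate. Do not disturb the other things on the base and around it.

Things in the scene. Friction and masses are not known exactly. Their poses are not given: they have to be found in the camera images.
- stand: fixed stand of a stereo microscope: white slab base 350 mm (its x) by 250 mm (its y), 25 mm high, origin under the middle of the slab at bench height. Its x axis points to the rear, where a 25 mm steel pillar, 330 mm tall on a 56 mm boss 20 mm high, rises 150 mm from the middle; the front edge is at x = -175 mm. The microscope head is swung off behind the pillar, clear of the base. The stand's rear points roughly to the robot's left (yaw 1.3 to 1.8)
- recess (a point): centre of the round stage recess in the middle of the base, at the level of the base's flat top (25 mm above the bench). The recess is 85 mm across and 6 mm deep with a flat bare-metal floor
- plate: loose stage plate: disc, black on top, 80 mm across, 6 mm thick, 56 to 112 g, edge tapering in to 74 mm across below; origin at the centre of its underside. Starts flat on the base's top towards the front, 90 to 140 mm from the recess centre. It slides flat and drops when within about 3 mm of concentric with the recess. Should one edge catch on the rim, a light press on top seats it
- clip_left (a joint): hinge of the left stage clip (on the +y side of the stand's axis seen with the pillar behind), in rad about its upright post: 0 = blade straight out sideways (along the stand's +y), growing as it swings in towards the recess; 1.57 = blade pointing straight to the stand's -x over the recess, stop at 1.9. It stays where it is left; about 0.3 N at the tip turns it. Starts parked at 0.35 to 0.8
- clip_right (a joint): hinge of the right stage clip (on the -y side of the stand's axis seen with the pillar behind), in rad about its upright post: 0 = blade straight out sideways (along the stand's -y), growing as it swings in towards the recess; 1.57 = blade pointing straight to the stand's -x over the recess, stop at 1.9. It stays where it is left; about 0.3 N at the tip turns it. Starts parked at 0.35 to 0.8
- clip_left_pivot (a point): axis of the left clip's post at the level of the base's top, 56 mm behind and 26 mm to the +y side of the recess centre in the stand's frame; the post with its black cap is 14 mm wide and 16 mm tall
- clip_right_pivot (a point): the same for the right clip, on the -y side
- clip_left_tip (a point): point on the left clip's up-curled end, 52 mm from its post's axis and 10 mm above the base's top. The steel blade is 11 mm wide and 2 mm thick, slopes down from the post (11 mm up) to 3 mm clear of the base's top at 42 to 49 mm from the post's axis, then curls steeply up to 15 mm at its end, 55 mm from the axis; it never touches the base or the seated plate
- clip_right_tip (a point): the same for the right clip
- eyepiece: spare black microscope eyepiece, 36 mm wide and 40 mm tall, standing on the rear left corner of the stand's base; origin under its centre
- aux_lens: black auxiliary lens ring, 48 mm wide, 16 mm high, lying on the rear right corner of the stand's base; origin under its centre
- screwdriver: 200 mm screwdriver with red handle lying on the bench beyond the stand's base, 26 mm thick; origin under its middle
- solder_reel: small reel of solder, 54 mm wide, 42 mm tall, standing on the bench before the front edge of the stand's base; origin under its centre
- tweezers: steel tweezers 120 mm long, 8 mm high, lying on the bench before the front edge of the stand's base; origin under their middle
- flux_jar: small amber jar with white cap, 44 mm wide, 42 mm tall, standing on the bench in front of the base, beyond the reel and the tweezers; origin under its centre
There are look-alikes about, which are no part of the job. Of the things that look like the plate, the largest one is meant.

How it is judged:
On the way, in this order (a step that is already met when the one before it is completed fails the run):
1. the plate lies in its recess, level with the base's top (z of plate in the frame of stand below 0.0208 m and horizontal distance between plate and recess below 0.005 m and angle between plate's own z axis and vertical below 0.03 rad), for 0.2 s.
2. both clip tips lie over the plate (horizontal distance between each of clip_left_tip, clip_right_tip and recess below 0.035 m), for 0.1 s.
At the end, for the whole second after the job is handed in: The plate lies flat in the recess (underside less than 20.8 mm above the stand's underside, centre within 5 mm of the recess centre, tilt under 0.03 rad), at rest, and both clip tips are within 35 mm of the recess centre seen from above (all of step 1 and all of step 2 and linear speed of plate below 0.02 m/s); the robot touches nothing.
It fails at once if the plate is lifted more than 10 mm off the base's top (z of plate in the frame of stand above 0.035 m).
It fails at once if the plate is tipped up (angle between plate's own z axis and vertical above 0.35 rad).
It fails at once if the plate is pushed off the base (z of plate in the frame of stand below 0.012 m).
It fails at once if a bystander is moved more than 15 mm (distance of any of eyepiece, aux_lens, screwdriver, solder_reel, tweezers, flux_jar from where it was at the start of the episode above 0.015 m).
It also fails if it takes over 64 s, if anything falls off the work surface, if the arm or the gripper's body presses on something with over 40 N, if the wrist force passes 120 N, or if a joint passes its speed limit or range.

## Working session

There is one attempt and no reset: what is moved stays moved. The work goes in short steps, Python scripts to look and compute and a tool call to move; the robot and the scene stay as the last step left them, time stands still between calls to the robot, and variables do not carry over. Pictures are saved under pics/ and viewed, at most 10 in all, crops included, and the job is handed in when it is done.

Besides the shell and the picture viewer there is one more tool, called after ">>>" in YAML: its name, and indented under it one key for each argument. send_rows: Moves the arm, as the interface text tells. Its arguments: {"type":"object","properties":{"plan":{"type":"array","items":{"type":"array","items":{"type":"number"}}},"force":{"type":"number"}},"required":["plan"]}

```bash
mkdir -p pics; ls; python3 - <<'E'
from cell import r
import cv2
s=r.observe();print(s)
for c in("top","side"):
    cv2.imwrite(f"pics/{c}0.png",cv2.cvtColor(r.camera(c),cv2.COLOR_RGB2BGR)); print(r.camera_model(c))
    for t in("plate","stand","clip_left","clip_right","clip_left_pivot","eyepiece","aux_lens"):
        print(c,t,[( [round(float(v)) for v in d["bbox"]],round(float(d["score"]),2)) for d in r.look_for(c,t)][:4])
E
```

```text
pics
{'time': 0.0, 'q': array([-1.15489163,  0.32181223, -0.07005344,  1.4517163 ,  0.02259178,
        1.37076356, -0.05689203]), 'dq': array([-0.00156434,  0.00026035, -0.0006008 ,  0.0008594 , -0.00071987,
        0.00164202,  0.00103215]), 'joint_efforts': array([-2.87829357e-05, -4.93574953e+01, -3.82620078e-01, -3.14325643e+01,
        1.29033183e-02,  1.13617562e-02,  1.12471108e-05]), 'position': array([0.2540247 , 0.59763689, 0.19240956]), 'ee_rot': array([-6.26847011e-01, -3.07812987e+00,  2.97194760e-03]), 'force': array([-0.64146598,  0.300155  , -0.2428403 ]), 'torque': array([-0.00216661,  0.00879258, -0.08511507]), 'grasp_force': 0.0, 'width': 0.08535163041318257}
{'fx': 378.91542152166016, 'fy': 378.91542152166016, 'cx': 284.58609552933063, 'cy': 209.80708776571495, 'camera_from_world': array([[ 0.19499237, -0.98080066,  0.00283488, -0.15950215],
       [ 0.95702892,  0.19089729,  0.21829768, -0.59458153],
       [-0.21464768, -0.03985332,  0.97587811, -0.73193317],
       [ 0.        ,  0.        ,  0.        ,  1.        ]])}
top plate [([384, 180, 410, 202], 0.98),
[... 454 characters left out ...]
-0.96125657, -0.27505534,  0.01817593,  0.55334501],
       [ 0.21759116, -0.71664516,  0.66262645, -0.2154408 ],
       [-0.16923324,  0.64090895,  0.74872948, -1.10041066],
       [ 0.        ,  0.        ,  0.        ,  1.        ]])}
side plate [([272, 199, 304, 228], 0.82), ([249, 144, 268, 160], 0.77), ([360, 163, 384, 181], 0.73)]
side stand [([89, 179, 355, 343], 0.86)]
side clip_left [([264, 266, 293, 276], 0.42)]
side clip_right [([91, 178, 352, 342], 0.5), ([318, 152, 338, 174], 0.35)]
side clip_left_pivot [([88, 177, 352, 344], 0.64)]
side eyepiece [([265, 306, 283, 333], 0.8), ([276, 157, 300, 182], 0.33)]
side aux_lens [([202, 268, 208, 287], 0.6), ([276, 158, 300, 181], 0.24)]
```

View pics/top0.png

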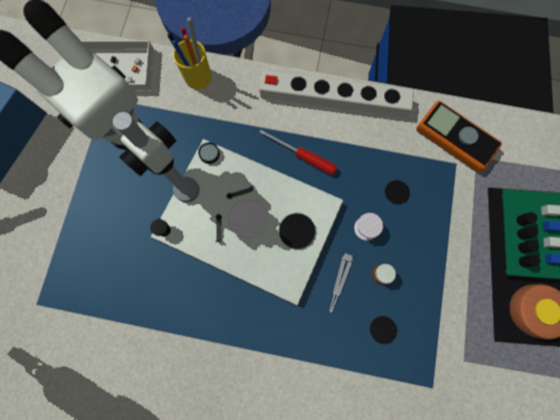

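View pics/side0.png

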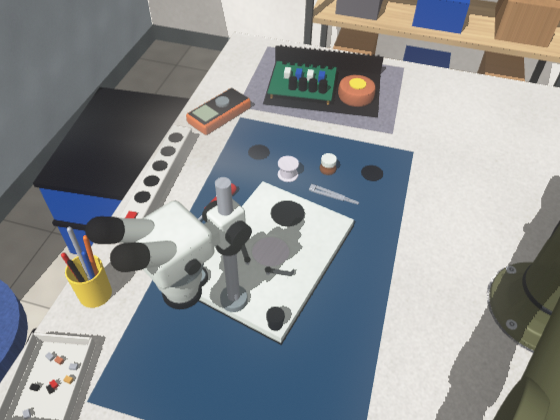

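The top view shows the plate at about (297,231), the recess at about (249,218), and the clips at (240,191) and (219,228). The stand's rear points left. Next I'll refine these positions.

```bash
cat > h.py <<'E'
import numpy as np, cv2
from cell import r
def pix2w(c,uv,z):
    m=r.camera_model(c);T=m["camera_from_world"];R=T[:3,:3];o=-R.T@T[:3,3]
    uv=np.atleast_2d(np.asarray(uv,float))
    d=np.c_[(uv[:,0]-m["cx"])/m["fx"],-(uv[:,1]-m["cy"])/m["fy"],-np.ones(len(uv))]@R
    return o+d*((z-o[2])/d[:,2])[:,None]
def w2pix(c,p):
    m=r.camera_model(c);T=m["camera_from_world"];q=np.atleast_2d(p)@T[:3,:3].T+T[:3,3]
    return np.c_[m["cx"]-m["fx"]*q[:,0]/q[:,2],m["cy"]+m["fy"]*q[:,1]/q[:,2]]
def ell(g,lo,hi,near):
    m=cv2.inRange(g,lo,hi);m=cv2.morphologyEx(m,cv2.MORPH_OPEN,np.ones((5,5)))
    cs,_=cv2.findContours(m,cv2.RETR_EXTERNAL,cv2.CHAIN_APPROX_NONE)
    cs=[c for c in cs if len(c)>20]
    c=min(cs,key=lambda c:np.hypot(*(c.mean((0,1))-near)))
    return cv2.fitEllipse(c)
E
python3 - <<'E'
from h import *
for c,box in(("top",(140,130,360,310)),("side",(180,170,370,340))):
    im=cv2.imread(f"pics/{c}0.png");x0,y0,x1,y1=box
    cr=cv2.resize(im[y0:y1,x0:x1],None,fx=3.5,fy=3.5,interpolation=cv2.INTER_CUBIC);cv2.imwrite(f"pics/{c}0c.png",cr)
    g=cv2.cvtColor(im,cv2.COLOR_BGR2GRAY)
    e=ell(g,0,45,(297,231) if c=="top" else (288,213));print(c,"plate",e,pix2w(c,e[0],.031))
    for p in ((249,218),(228,193),(219,217),(320,240)) if c=="top" else ((270,250),(300,270),(320,240)):print(p,im[p[1],p[0]])
    m=cv2.inRange(im,(140,140,140),(255,255,255)) 
for p in([343,202],[300,304],[152,238],[204,140]):print(pix2w("top",p,.025))
E
```

```text
top plate ((296.7250671386719, 230.83287048339844), (33.188751220703125, 34.217498779296875), 92.91271209716797) [[ 0.58119855 -0.07388491  0.031     ]]
(249, 218) [95 93 96]
(228, 193) [47 49 47]
(219, 217) [12 10 10]
(320, 240) [182 194 184]
side plate ((75.18709564208984, 173.44168090820312), (44.3219108581543, 73.65857696533203), 87.76031494140625) [[ 1.12467142 -0.04358594  0.031     ]]
(270, 250) [137 133 136]
(300, 270) [233 238 235]
(320, 240) [231 236 232]
[[ 0.66621487 -0.16276906  0.025     ]]
[[ 0.43083352 -0.10989759  0.025     ]]
[[0.50509048 0.23226539 0.025     ]]
[[0.74893899 0.17614605 0.025     ]]
```

View pics/top0c.png

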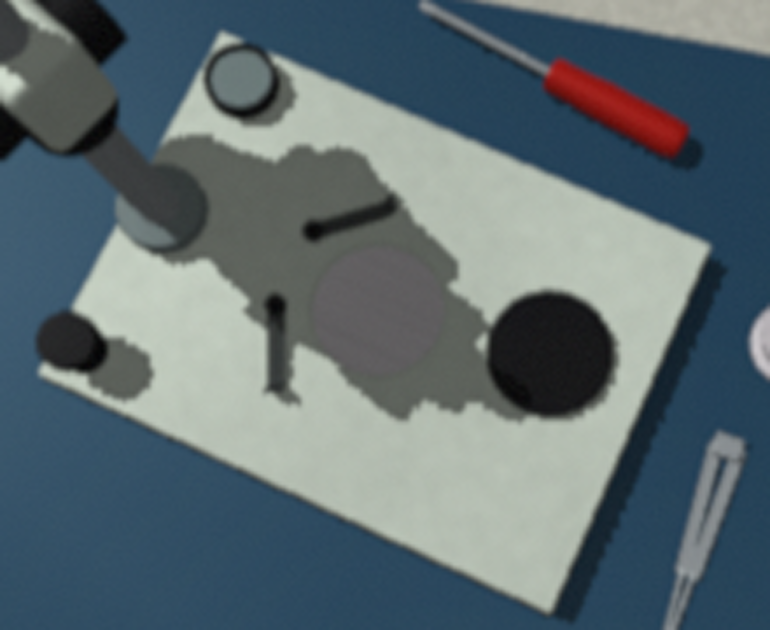

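View pics/side0c.png

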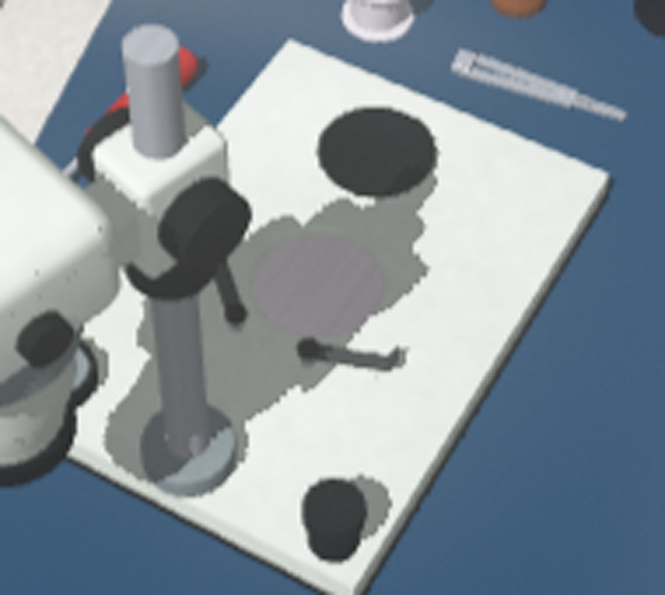

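```bash
cat >> h.py <<'E'
from scipy.optimize import least_squares
def rot(a): return np.array([[np.cos(a),-np.sin(a)],[np.sin(a),np.cos(a)]])
E
python3 - <<'E'
from h import *
def full(c,p): 
    o={"top":(140,130),"side":(180,170)}[c];return (np.array(p)+.5)/3.5-.5+o
L=dict(fr=(-.175,-.125),fl=(-.175,.125),rr=(.175,-.125),rl=(.175,.125))
obs=[("top",(711,243),"fr"),("top",(552,613),"fl"),("top",(40,373),"rl"),("top",(221,32),"rr"),("side",(293,38),"fr"),("side",(609,177),"fl"),("side",(355,590),"rl")]
pl=[("top",(551,353)),("side",(377,151))];rc=[("top",(378,310)),("side",(319,284))]
for c,p in rc:print("recess",c,pix2w(c,full(c,p),.024))
for c,p in pl:print("plate",c,pix2w(c,full(c,p),.031))
W=np.array([pix2w(c,full(c,p),.025)[0,:2] for c,p,k in obs]);B=np.array([L[k] for c,p,k in obs])
f=lambda v:(v[:2]+B@rot(v[2]).T-W).ravel()
s=least_squares(f,[.58,.04,1.5]);print(s.x,(s.fun.reshape(-1,2)*1e3).round(1))
c0,a=s.x[:2],s.x[2]
toS=lambda w:(w-c0)@rot(a)
for n,ps in(("postL",[("top",(276,303)),("side",(309,349))]),("postR",[("top",(313,231)),("side",(236,314))])):
    for c,p in ps:print(n,c,toS(pix2w(c,full(c,p),.041)[0,:2]))
for n,ps in(("tipL",[("top",(276,387)),("side",(399,352))]),("tipR",[("top",(393,202))])):
    for c,p in ps:print(n,c,toS(pix2w(c,full(c,p),.039)[0,:2]))
print("plate S",[toS(pix2w(c,full(c,p),.031)[0,:2]) for c,p in pl],"recess S",[toS(pix2w(c,full(c,p),.024)[0,:2]) for c,p in rc])
from scipy.spatial.transform import Rotation as R
print(R.from_rotvec(r.observe()["ee_rot"]).as_matrix().round(3))
E
```

```text
recess top [[0.58889912 0.03766856 0.024     ]]
recess side [[0.58974637 0.04011479 0.024     ]]
plate top [[ 0.58206502 -0.07448557  0.031     ]]
plate side [[ 0.58291349 -0.07241513  0.031     ]]
[0.5901565  0.03789795 1.33794453] [[-1.4 -0. ]
 [-0.   1.2]
 [ 0.4  1.7]
 [ 0.9 -0.3]
 [ 1.1  1.6]
 [-0.8 -3.1]
 [-0.2 -1.1]]
postL top [0.05580712 0.02587361]
postL side [0.05837589 0.02649201]
postR top [ 0.05549648 -0.02486748]
postR side [ 0.05844257 -0.02553807]
tipL top [0.03268066 0.07246805]
tipL side [0.03170419 0.07428327]
tipR top [ 0.01855752 -0.06316963]
plate S [array([-0.11121768, -0.01805976]), array([-0.10900734, -0.01840757])] recess S [array([-0.00051334,  0.00117051]), array([0.00206237, 0.0009106 ])]
[[-0.92   0.391  0.   ]
 [ 0.391  0.92   0.   ]
 [-0.     0.    -1.   ]]
```

The top and side fits agree: the stand is at about (0.590, 0.038) with yaw 1.338. The plate is 112 mm from the recess, in stand-frame position (-110, -18) mm. I'll use two half-open fingers as a cradle behind the plate and push along the direction (0.062, 0.998).

>>> send_rows:
  plan:
    - [0,0,0,-0.0415,-0.0384,0,0]
    - [0,0,0,-0.0415,-0.0384,0,0]
    - [0,0,0,-0.0415,-0.0384,0,0]
    - [0,0,0,-0.0415,-0.0384,0,0]
    - [0,0,0,-0.0415,-0.0384,0,0]
    - [0,0,0,-0.0415,-0.0384,0,0]
    - [0,0,0,-0.0415,-0.0384,0,0]
    - [0,0,0,-0.0415,-0.0384,0,0]
    - [0,0,0,-0.0415,-0.0384,0,0]
    - [0,0,0,-0.0415,-0.0384,0,0]
    - [0,0,0,-0.0415,-0.0384,0,0]
    - [0,0,0,-0.0415,-0.0384,0,0]

```text
time: 2.3
position: [0.5331, -0.0222, 0.194]
ee_rot: [0.626, 3.077, 0.001]
force: [0.6, -0.2, -0.1]
width: 0.0425
grasp_force: 0.0
```

>>> send_rows:
  plan:
    - [0,0,0,-0.0415,-0.0384,0,0]
    - [0,0,0,-0.0415,-0.0384,0,0]
    - [0,0,10.1,0,0,0,0]
    - [0,0,10.1,0,0,0,0]
    - [0,0,10.1,0,0,0,0]
    - [0,0,10.1,0,0,0,0]
    - [0,0,10.1,0,0,0,0]
    - [0,0,10.1,0,0,0,0]
    - [0,0,10.1,0,0,0,0]
    - [0,0,0,0,0,0,0]

```text
time: 3.55
position: [0.5788, -0.1236, 0.1936]
ee_rot: [2.29, 2.151, 0.0]
force: [0.3, 0.1, 0.2]
width: 0.0426
grasp_force: 0.0
```

```bash
cat >> h.py <<'E'
from scipy.spatial.transform import Rotation as R
def st():
    s=r.observe();M=R.from_rotvec(s["ee_rot"]).as_matrix()
    print("t",round(s["time"],2),"p",s["position"].round(4),"xang",np.degrees(np.arctan2(M[1,0],M[0,0])).round(2),"z",M[:,2].round(3),"F",s["force"].round(2),"w",round(s["width"],4));return s,M
def to(xy):
    s,M=st();d=np.r_[xy,s["position"][2]]-s["position"];print("tool shift",(M.T@d).round(4))
E
python3 - <<'E'
from h import *
to([.5793,-.1244])
E
```

```text
t 3.55 p [ 0.5788 -0.1236  0.1936] xang 86.4 z [ 0. -0. -1.] F [0.34 0.05 0.18] w 0.0426
tool shift [-0.0007  0.0006  0.    ]
```

>>> send_rows:
  plan:
    - [0,0,0,-0.001,0,0.04,0]
    - [0,0,0,0,0,0.04,0]
    - [0,0,0,0,0,0.04,0]
    - [0,0,0,0,0,0.03,0]
    - [0,0,0,0,0,0.01,0]
    - [0,0,0,0,0,0,0]
    - [0,0,0,0,0,0,0]

```text
time: 4.42
position: [0.5799, -0.125, 0.035]
ee_rot: [2.29, 2.148, 0.003]
force: [-0.1, 0.3, -1.0]
width: 0.0428
grasp_force: 0.0
```

>>> send_rows:
  plan:
    - [0,0,0,0,0,0.002,0]
    - [0,0,0,0,0,0.002,0]
    - [0,0,0,0,0,0.001,0]
    - [0,0,0,0,0,0,0]

```text
time: 4.92
position: [0.5786, -0.1247, 0.0285]
ee_rot: [-2.292, -2.148, 0.0]
force: [-0.6, -0.8, -0.4]
width: 0.0426
grasp_force: 0.0
```

```bash
python3 - <<'E'
from h import *
for c,box in(("top",(180,150,380,310)),("side",(220,130,380,260))):
    im=cv2.cvtColor(r.camera(c),cv2.COLOR_RGB2BGR);x0,y0,x1,y1=box
    im=cv2.resize(im[y0:y1,x0:x1],None,fx=2.4,fy=2.4,interpolation=cv2.INTER_CUBIC);cv2.imwrite(f"pics/{c}1.png",im)
a,b=cv2.imread("pics/top1.png"),cv2.imread("pics/side1.png");h=max(a.shape[0],b.shape[0])
b=cv2.resize(b,(320,260))
cv2.imwrite("pics/both1.png",np.hstack([a,cv2.copyMakeBorder(b,0,a.shape[0]-b.shape[0],0,0,0)]))
st()
E
```

```text
t 5.03 p [ 0.5787 -0.1248  0.0285] xang 86.28 z [ 0.  0. -1.] F [ 0.85 -1.02 -0.4 ] w 0.0431
```

View pics/both1.png

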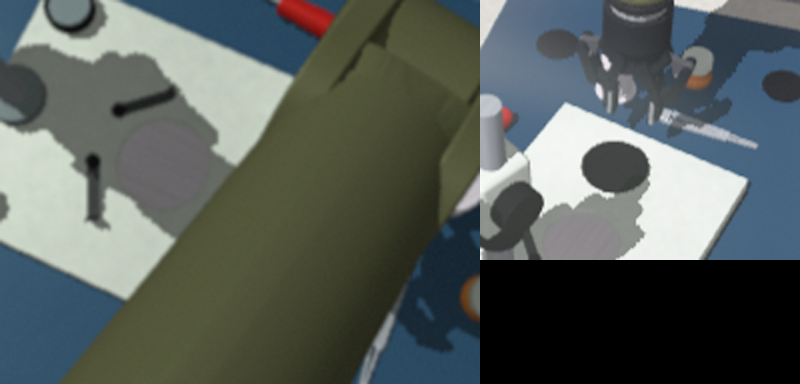

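The side view shows the plate unmoved. The fingertips in the crop, at (610,108) and (650,118), still appear well above the base because they sit further back when half open. I'll keep descending until they touch.

>>> send_rows:
  plan:
    - [0,0,0,0,0,0.002,0]
    - [0,0,0,0,0,0.001,0]
    - [0,0,0,0,0,0,0]

```text
time: 5.4
position: [0.5786, -0.1247, 0.0254]
ee_rot: [-2.292, -2.148, 0.0]
force: [-0.6, -0.2, 0.1]
width: 0.0425
grasp_force: 0.0
```

>>> send_rows:
  plan:
    - [0,0,0,0,0,0.001,0]
    - [0,0,0,0,0,0.001,0]
    - [0,0,0,0,0,0,0]

```text
time: 5.78
position: [0.5786, -0.1247, 0.0234]
ee_rot: [-2.292, -2.148, 0.0]
force: [0.2, 0.0, -0.7]
width: 0.0428
grasp_force: 0.0
```

```bash
python3 - <<'E'
from h import *
s,M=st()
im=cv2.cvtColor(r.camera("side"),cv2.COLOR_RGB2BGR)
for k,dz in enumerate((0,-.004,-.008)):
  for y in(-.0213,.0213,-.036,.036):
    p=s["position"]+M@np.array([.011,y,dz]);u=w2pix("side",p)[0]
    cv2.circle(im,(int(round(u[0]*16)),int(round(u[1]*16))),14,[(0,0,255),(0,255,0),(255,255,0)][k],-1,shift=4)
cv2.imwrite("pics/s2.png",cv2.resize(im[130:240,240:380],None,fx=5,fy=5,interpolation=cv2.INTER_CUBIC))
E
```

```text
t 5.78 p [ 0.5786 -0.1247  0.0234] xang 86.28 z [-0.  0. -1.] F [ 0.23  0.01 -0.7 ] w 0.0428
```

View pics/s2.png

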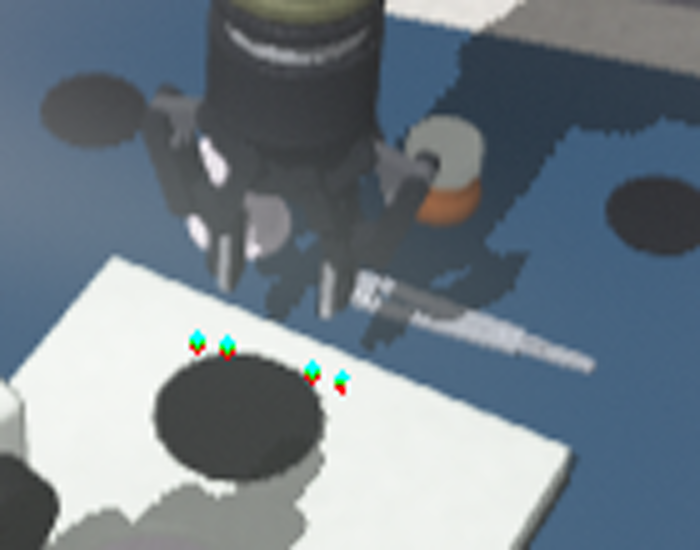

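```bash
python3 - <<'E'
from h import *
s,M=st()
for p in((285,188),(305.5,193.6)):
  for z in(.025,.032,.04,.05):
    w=pix2w("side",p,z)[0]; print(p,z,(M.T@(w-s["position"])*1e3).round(1))
E
```

```text
t 5.83 p [ 0.5786 -0.1247  0.0235] xang 86.28 z [-0.  0. -1.] F [ 0.74 -0.18 -0.32] w 0.0424
(285, 188) 0.025 [-26.8  34.6  -1.5]
(285, 188) 0.032 [-20.5  32.5  -8.5]
(285, 188) 0.04 [-13.3  30.2 -16.5]
(285, 188) 0.05 [ -4.2  27.2 -26.5]
(305.5, 193.6) 0.025 [-26.7 -18.7  -1.5]
(305.5, 193.6) 0.032 [-20.4 -20.4  -8.5]
(305.5, 193.6) 0.04 [-13.2 -22.3 -16.5]
(305.5, 193.6) 0.05 [ -4.2 -24.7 -26.5]
```

>>> send_rows:
  plan:
    - [0,0,0,0,0,0.0015,0]
    - [0,0,0,0,0,0.0015,0]
    - [0,0,0,0,0,0,0]

```text
time: 6.2
position: [0.5785, -0.1247, 0.0203]
ee_rot: [-2.292, -2.148, 0.0]
force: [0.4, 0.3, 0.1]
width: 0.0426
grasp_force: 0.0
```

>>> send_rows:
  plan:
    - [0,0,0,0,0,0.001,0]
    - [0,0,0,0,0,0.001,0]
    - [0,0,0,0,0,0,0]

```text
time: 6.58
position: [0.5786, -0.1247, 0.0184]
ee_rot: [-2.292, -2.148, 0.0]
force: [-0.4, 0.4, 0.6]
width: 0.0427
grasp_force: 0.0
```

>>> send_rows:
  plan:
    - [0,0,0,0,0,0.001,0]
    - [0,0,0,0,0,0.001,0]
    - [0,0,0,0,0,0,0]

```text
time: 6.95
position: [0.5786, -0.1247, 0.0164]
ee_rot: [-2.292, -2.148, 0.0]
force: [0.9, -0.2, -0.8]
width: 0.0426
grasp_force: 0.0
```

>>> send_rows:
  plan:
    - [0,0,0,0,0,0.001,0]
    - [0,0,0,0,0,0.001,0]
    - [0,0,0,0,0,0,0]

```text
time: 7.32
position: [0.5786, -0.1247, 0.0144]
ee_rot: [-2.292, -2.148, 0.0]
force: [-0.7, 0.6, 0.9]
width: 0.0431
grasp_force: 0.0
```

```bash
python3 - <<'E'
from h import *
s,M=st()
im=cv2.cvtColor(r.camera("side"),cv2.COLOR_RGB2BGR)
cv2.imwrite("pics/s3.png",cv2.resize(im[150:220,255:345],None,fx=8,fy=8,interpolation=cv2.INTER_CUBIC))
E
```

```text
t 7.33 p [ 0.5786 -0.1247  0.0144] xang 86.28 z [-0.  0. -1.] F [-0.74  0.65  0.92] w 0.0431
```

View pics/s3.png

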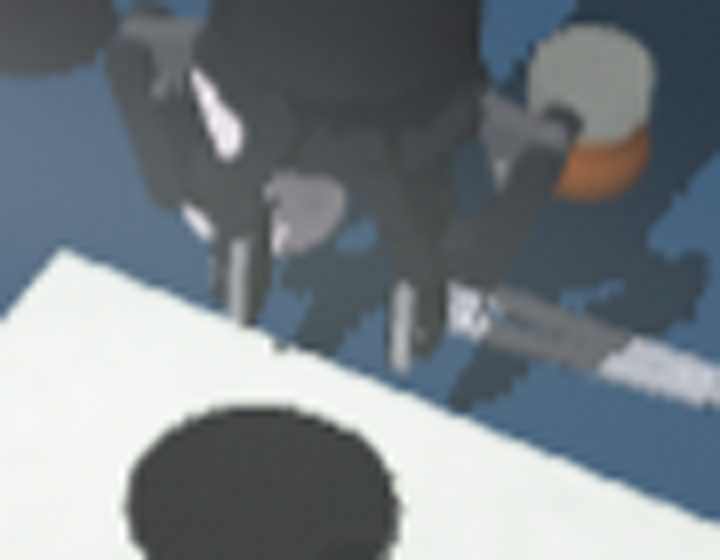

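The fingertips show at the slab's front edge in this crop, at (235,320) and (400,370), and there is still no contact. Before going lower I'll check the clearance to the reel behind the fingers.

```bash
python3 - <<'E'
from h import *
s,M=st()
for n,c,p,z in(("reel","top",(369,227),.042),("jar","top",(385,274),.042),("tweez","top",(346,262),.006),("reel","side",(288,163),.042),("jar","side",(329,159),.042)):
    w=pix2w(c,p,z)[0];print(n,c,w.round(3),(M.T@(w-s["position"])*1e3).round(0))
for p in((284.4,190),(305.2,196.2)):
  for z in(.025,.03,.035,.045):
    w=pix2w("side",p,z)[0]; print(z,(M.T@(w-s["position"])*1e3).round(1))
# hypothesis markers of wrist axis: gripper body centre at 80 mm behind TCP
print(w2pix("side",s["position"]+M@np.array([0,0,-.08])),w2pix("side",s["position"]+M@np.array([0,0,-.15])))
E
```

```text
t 7.38 p [ 0.5786 -0.1247  0.0145] xang 86.28 z [-0.  0. -1.] F [-0.48 -0.77  0.77] w 0.0426
reel top [ 0.618 -0.225  0.042] [-97.  46. -28.]
jar top [ 0.526 -0.272  0.042] [-151.  -43.  -28.]
tweez top [ 0.538 -0.193  0.006] [-71. -36.   8.]
reel side [ 0.624 -0.224  0.042] [-97.  52. -28.]
jar side [ 0.527 -0.27   0.042] [-148.  -42.  -28.]
0.025 [-19.8  33.7 -10.5]
0.03 [-15.4  32.2 -15.5]
0.035 [-10.9  30.8 -20.5]
0.045 [ -1.9  27.8 -30.5]
0.025 [-18.2 -20.7 -10.5]
0.03 [-13.7 -21.9 -15.5]
0.035 [ -9.3 -23.1 -20.5]
0.045 [ -0.3 -25.4 -30.5]
[[295.87509169 179.06211426]] [[297.09368755 156.99917409]]
```

>>> send_rows:
  plan:
    - [0,0,0,0,0,0.001,0]
    - [0,0,0,0,0,0.001,0]
    - [0,0,0,0,0,0.001,0]
    - [0,0,0,0,0,0,0]

```text
time: 7.88
position: [0.5786, -0.1247, 0.0114]
ee_rot: [-2.292, -2.148, 0.0]
force: [-0.1, 0.2, -0.2]
width: 0.0428
grasp_force: 0.0
```

>>> send_rows:
  plan:
    - [0,0,0,0,0,0.001,0]
    - [0,0,0,0,0,0.001,0]
    - [0,0,0,0,0,0.001,0]
    - [0,0,0,0,0,0,0]

```text
time: 8.38
position: [0.5786, -0.1247, 0.0084]
ee_rot: [-2.292, -2.148, 0.0]
force: [0.5, 1.2, 0.7]
width: 0.0426
grasp_force: 0.0
```

```bash
python3 - <<'E'
from h import *
s,M=st()
im=cv2.cvtColor(r.camera("side"),cv2.COLOR_RGB2BGR)
cv2.imwrite("pics/s4.png",cv2.resize(im[165:215,268:328],None,fx=10,fy=10,interpolation=cv2.INTER_NEAREST))
E
```

```text
t 8.38 p [ 0.5786 -0.1247  0.0084] xang 86.28 z [-0.  0. -1.] F [0.51 1.2  0.74] w 0.0426
```

View pics/s4.png

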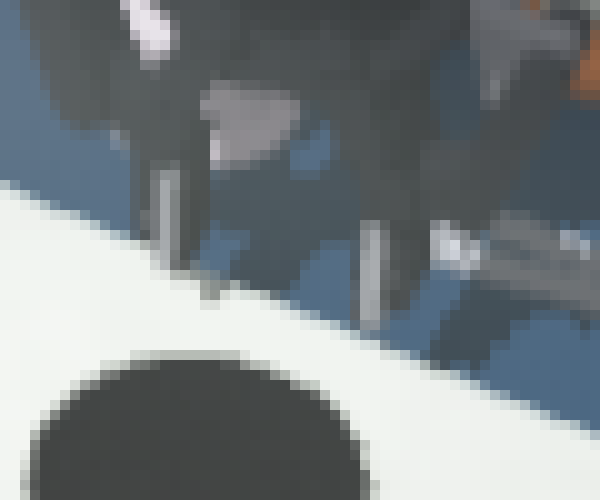

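Here the left fingertip at crop (170,268) is over the slab, with its shadow at (210,290). I'll triangulate the tip height from the shadow.

```bash
python3 - <<'E'
from h import *
s,M=st()
f=lambda p:(np.array(p)+.5)/3.5-.5+(140,130)
a=pix2w("top",f((70,342)),.065)[0];b=pix2w("top",f((124,370)),.025)[0];L=(b-a)/.04;print("L",L)
a2=pix2w("top",f((242,78)),.041)[0];b2=pix2w("top",f((260,90)),.025)[0];print("L2",(b2-a2)/.016)
sh=pix2w("side",(268+21-.5,165+29.5-.5),.025)[0]
for z in(.025,.027,.03,.035,.04,.05):
    w=pix2w("side",(268+17-.5,165+26.8-.5),z)[0];e=w+L*(z-.025)-sh;print(z,(e*1e3).round(1),(M.T@(w-s["position"])*1e3).round(1))
E
```

```text
t 8.43 p [ 0.5786 -0.1248  0.0085] xang 86.28 z [-0.  0. -1.] F [ 0.69 -0.28  0.7 ] w 0.0426
L [-0.15602947 -0.5828186  -1.        ]
L2 [-0.02048072 -0.56342045 -1.        ]
0.025 [11.8 -5.9 -0. ] [-15.8  32.  -16.5]
0.027 [11.  -5.2 -0. ] [-14.   31.4 -18.5]
0.03 [ 9.9 -4.2 -0. ] [-11.3  30.6 -21.5]
0.035 [ 7.9 -2.6 -0. ] [ -6.9  29.1 -26.5]
0.04 [ 6. -1. -0.] [ -2.4  27.6 -31.5]
0.05 [ 2.1  2.3 -0. ] [  6.5  24.7 -41.5]
```

The shadow, the left/right symmetry and the view ray all put the tips about 35 mm above the reported TCP, at z of about 0.043. I'll go on down with force checks.

>>> send_rows:
  plan:
    - [0,0,0,0,0,0.001,0]
    - [0,0,0,0,0,0.001,0]
    - [0,0,0,0,0,0.001,0]
    - [0,0,0,0,0,0.001,0]
    - [0,0,0,0,0,0,0]

```text
time: 9.05
position: [0.5786, -0.1247, 0.0044]
ee_rot: [-2.292, -2.148, 0.0]
force: [-0.1, 0.1, 0.5]
width: 0.0428
grasp_force: 0.0
```

>>> send_rows:
  plan:
    - [0,0,0,0,0,0.001,0]
    - [0,0,0,0,0,0.001,0]
    - [0,0,0,0,0,0.001,0]
    - [0,0,0,0,0,0,0]

```text
time: 9.55
position: [0.5786, -0.1247, 0.0014]
ee_rot: [-2.292, -2.148, 0.0]
force: [-0.2, -0.4, 0.9]
width: 0.0431
grasp_force: 0.0
```

>>> send_rows:
  plan:
    - [0,0,0,0,0,0.001,0]
    - [0,0,0,0,0,0.001,0]
    - [0,0,0,0,0,0.001,0]
    - [0,0,0,0,0,0,0]

```text
time: 10.05
position: [0.5786, -0.1247, -0.0016]
ee_rot: [-2.292, -2.148, 0.0]
force: [0.4, 0.0, 0.5]
width: 0.0427
grasp_force: 0.0
```

>>> send_rows:
  plan:
    - [0,0,0,0,0,0.001,0]
    - [0,0,0,0,0,0.001,0]
    - [0,0,0,0,0,0,0]

```text
time: 10.42
position: [0.5786, -0.1247, -0.0036]
ee_rot: [-2.292, -2.148, 0.0]
force: [0.6, 0.5, 0.4]
width: 0.043
grasp_force: 0.0
```

>>> send_rows:
  plan:
    - [0,0,0,0,0,0.001,0]
    - [0,0,0,0,0,0.001,0]
    - [0,0,0,0,0,0,0]

```text
time: 10.8
position: [0.5786, -0.1247, -0.0056]
ee_rot: [-2.292, -2.148, 0.0]
force: [0.5, 0.1, -0.1]
width: 0.0427
grasp_force: 0.0
```

```bash
python3 - <<'E'
from h import *
s,M=st()
im=cv2.cvtColor(r.camera("side"),cv2.COLOR_RGB2BGR)
cv2.imwrite("pics/s5.png",cv2.resize(im[165:235,268:348],None,fx=8,fy=8,interpolation=cv2.INTER_NEAREST))
E
```

```text
t 10.8 p [ 0.5786 -0.1247 -0.0056] xang 86.28 z [-0.  0. -1.] F [ 0.54  0.11 -0.09] w 0.0427
```

View pics/s5.png

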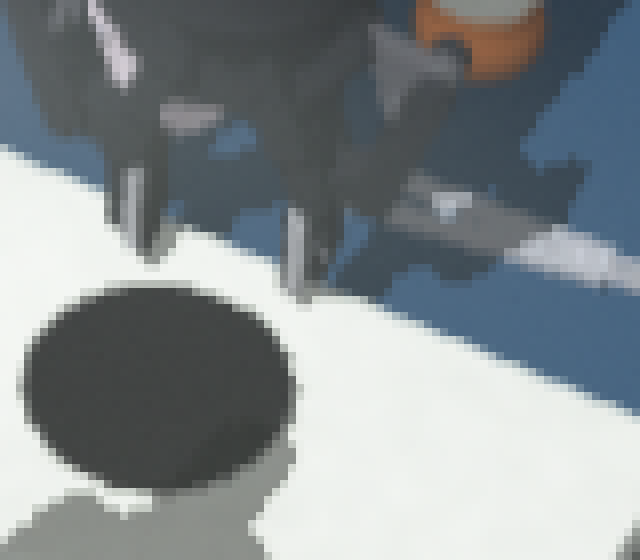

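Both tips are now over the slab, in crop at (150,262) and (300,302), with their shadows nearly meeting them. The plate is undisturbed just in front of them.

>>> send_rows:
  plan:
    - [0,0,0,0,0,0.001,0]
    - [0,0,0,0,0,0,0]

```text
time: 11.1
position: [0.5786, -0.1247, -0.0066]
ee_rot: [-2.292, -2.148, 0.0]
force: [-0.0, -0.2, -0.8]
width: 0.0431
grasp_force: 0.0
```

>>> send_rows:
  plan:
    - [0,0,0,0,0,0.001,0]
    - [0,0,0,0,0,0,0]

```text
time: 11.35
position: [0.5786, -0.1248, -0.0076]
ee_rot: [-2.292, -2.148, 0.0]
force: [-0.4, 0.5, 1.7]
width: 0.0426
grasp_force: 0.0
```

>>> send_rows:
  plan:
    - [0,0,0,0,0,0.001,0]
    - [0,0,0,0,0,0,0]

```text
time: 11.6
position: [0.5786, -0.1247, -0.0086]
ee_rot: [-2.292, -2.148, 0.0]
force: [0.8, 0.2, -0.3]
width: 0.0426
grasp_force: 0.0
```

```bash
python3 - <<'E'
from h import *
s,M=st()
for p in((286.7,199),(305.5,204)):
  for z in(.025,.028,.032): print(z,(M.T@(pix2w("side",p,z)[0]-s["position"])*1e3).round(1))
E
```

```text
t 11.6 p [ 0.5786 -0.1247 -0.0086] xang 86.28 z [-0.  0. -1.] F [ 0.83  0.19 -0.32] w 0.0426
0.025 [  6.4  18.6 -33.6]
0.028 [  9.   17.7 -36.6]
0.032 [ 12.5  16.6 -40.6]
0.025 [  5.8 -29.2 -33.6]
0.028 [  8.4 -29.9 -36.6]
0.032 [ 11.9 -30.8 -40.6]
```

>>> send_rows:
  plan:
    - [0,0,0,0,0,0.001,0]
    - [0,0,0,0,0,0,0]

```text
time: 11.85
position: [0.5786, -0.1247, -0.0096]
ee_rot: [-2.292, -2.148, 0.0]
force: [-0.3, -0.6, -0.3]
width: 0.0424
grasp_force: 0.0
```

>>> send_rows:
  plan:
    - [0,0,0,0,0,0.001,0]
    - [0,0,0,0,0,0,0]

```text
time: 12.1
position: [0.5786, -0.1247, -0.0105]
ee_rot: [-2.292, -2.148, 0.0]
force: [-0.1, 0.1, -0.0]
width: 0.0427
grasp_force: 0.0
```

>>> send_rows:
  plan:
    - [0,0,0,0,0,0.001,0]
    - [0,0,0,0,0,0,0]

```text
time: 12.35
position: [0.5786, -0.1247, -0.0116]
ee_rot: [-2.292, -2.148, 0.0]
force: [0.4, 0.7, 0.1]
width: 0.0423
grasp_force: 0.0
```

>>> send_rows:
  plan:
    - [0,0,0,0,0,0.001,0]
    - [0,0,0,0,0,0,0]

```text
time: 12.6
position: [0.5786, -0.1247, -0.0125]
ee_rot: [-2.292, -2.148, -0.0]
force: [-1.1, -0.6, 0.7]
width: 0.0426
grasp_force: 0.0
```

>>> send_rows:
  plan:
    - [0,0,0,0,0,0.001,0]
    - [0,0,0,0,0,0,0]

```text
time: 12.85
position: [0.5786, -0.1247, -0.0136]
ee_rot: [-2.292, -2.148, 0.0]
force: [-0.9, 0.6, 0.1]
width: 0.0425
grasp_force: 0.0
```

```bash
python3 - <<'E'
from h import *
s,M=st()
g=cv2.cvtColor(r.camera("side"),cv2.COLOR_RGB2GRAY)
print(g[186:208,280:312])
E
```

```text
t 12.85 p [ 0.5786 -0.1247 -0.0136] xang 86.28 z [-0.  0. -1.] F [-0.94  0.62  0.13] w 0.0425
[[100  89  88  87  87  85  81  80  79  85  85  84  85  85  93  94  85  84
   84  84  83  83  83  83  83  81  76  75  74  73  83  84]
 [104  91  86  87  87  97  84  78  78  84  85  85  84  85  85  85  84  83
   82  83  83  82  81  80  79  79  76  75  75  74  83  84]
 [157 100  85 106 107 137  91  78  77  84  85  84  85  83  84  83  84  83
   83  83  83  82  81  80  80  77  79  77  75  80  83  85]
 [228 131  87 118 148 140  88  76  78  84  83  85  83  83  83  82  82  83
   83  82  81  83  82  82  81  79  81  79  75  82  83  83]
 [242 147  89 132 169 119  81  75  76  83  83  84  83  82  83  83  83  82
   82  83  82  82  81  86  81  82  80  80  76  79  80  81]
 [242 134  86 142 170 111  77  74  77  82  82  83  82  82  82  82  81  82
   81  81  82  80  80  92  84  80  81  81  76  77  80  79]
 [243 126  89 142 170 110  77  74  80 108  92  82  81  82  81  81  81  81
   81  93  95  95  94  96  83  81  80  79  77  74  79  79]
 [243 126  86 140 170 110  76  72 105 134 128 165 115  84  80  81  80  93
 
[... 1220 characters left out ...]
1 171 127 104 107 125 141 207 211]
 [ 70  68  70  69  69  71  70  70  70  70  69  69  70  71  70  69  70 142
  182 202 239 242 198 140 162 136 134 209 220 219 239 240]
 [ 69  70  69  70  70  70  69  68  70  69  68  69  69  67  69  68  69  69
   75 104 188 239 233 220 223 219 221 241 242 242 241 240]
 [ 69  69  69  68  70  70  68  68  69  69  70  69  69  70  69  68  68  69
   68  69  93 188 240 243 243 243 242 242 242 241 240 240]
 [ 69  68  68  69  68  68  68  68  68  68  70  69  69  68  69  68  67  68
   69  69  68  93 195 241 243 243 242 242 241 241 242 241]
 [ 68  67  68  69  69  68  67  67  69  68  69  68  69  68  68  68  68  68
   68  67  68  68 116 237 243 244 243 242 241 241 242 241]]
```

>>> send_rows:
  plan:
    - [0,0,0,0,0,0.001,0]
    - [0,0,0,0,0,0,0]

```text
time: 13.15
position: [0.5787, -0.1248, -0.0145]
ee_rot: [2.292, 2.148, 0.0]
force: [0.3, 0.1, -0.8]
width: 0.0422
grasp_force: 0.0
```

>>> send_rows:
  plan:
    - [0,0,0,0,0,0.001,0]
    - [0,0,0,0,0,0,0]

```text
time: 13.4
position: [0.5787, -0.1247, -0.0145]
ee_rot: [-2.292, -2.148, -0.001]
force: [-2.9, 0.1, 7.4]
width: 0.0427
grasp_force: 3.6
```

```bash
python3 - <<'E'
from h import *
s,M=st()
for p in((284.5,199.3),(304,204.3)):
  for z in(.025,.028): print(z,(M.T@(pix2w("side",p,z)[0]-s["position"])*1e3).round(1))
E
```

```text
t 13.4 p [ 0.5787 -0.1247 -0.0145] xang 86.28 z [-0.     0.001 -1.   ] F [-2.93  0.12  7.41] w 0.0427
0.025 [  9.2  23.1 -39.5]
0.028 [ 11.8  22.2 -42.5]
0.025 [  8.  -26.3 -39.5]
0.028 [ 10.6 -27.  -42.5]
```

The tips touched the base at a TCP z of about -0.0147. I'll lift 2.5 mm and start pushing.

>>> send_rows:
  plan:
    - [0,0,0,0,0,-0.003,0]
    - [0,0,0,0,0,0,0]
    - [0,0,0,0.003,0,0,0]
    - [0,0,0,0.003,0,0,0]
    - [0,0,0,0.004,0,0,0]
    - [0,0,0,0.005,0,0,0]
    - [0,0,0,0.005,0,0,0]
    - [0,0,0,0.005,0,0,0]
    - [0,0,0,0.005,0,0,0]
    - [0,0,0,0.005,0,0,0]
    - [0,0,0,0.003,0,0,0]
    - [0,0,0,0,0,0,0]

```text
time: 14.9
position: [0.5812, -0.0864, -0.0125]
ee_rot: [-2.292, -2.149, -0.0]
force: [-0.3, 0.0, -0.1]
width: 0.043
grasp_force: 0.0
```

```bash
cat >> h.py <<'E'
def plate(near,save=None):
    im=r.camera("side");g=cv2.cvtColor(im,cv2.COLOR_RGB2GRAY)
    if save: cv2.imwrite(save,cv2.cvtColor(im,cv2.COLOR_RGB2BGR))
    m=cv2.inRange(g,0,78);m=cv2.morphologyEx(m,cv2.MORPH_OPEN,cv2.getStructuringElement(cv2.MORPH_ELLIPSE,(11,9)))
    n,l,S,C=cv2.connectedComponentsWithStats(m)
    k=min(range(1,n),key=lambda k:np.hypot(*(C[k]-near)));print("blob",C[k].round(1),S[k])
    return pix2w("side",C[k],.031)[0]
E
python3 - <<'E'
from h import *
s,M=st()
g=cv2.cvtColor(cv2.imread("pics/side0.png"),cv2.COLOR_BGR2GRAY)
m=cv2.inRange(g,0,78);m=cv2.morphologyEx(m,cv2.MORPH_OPEN,cv2.getStructuringElement(cv2.MORPH_ELLIPSE,(11,9)))
n,l,S,C=cv2.connectedComponentsWithStats(m);k=min(range(1,n),key=lambda k:np.hypot(*(C[k]-(288,213))));p0=pix2w("side",C[k],.031)[0];print("start",C[k],S[k],p0)
p=plate(w2pix("side",p0+[0.002,.032,0])[0],"pics/p1.png");print(p,"moved",p-p0)
E
```

```text
t 14.9 p [ 0.5812 -0.0864 -0.0125] xang 86.31 z [ 0.  0. -1.] F [-0.27  0.02 -0.1 ] w 0.043
start [287.3047619  213.07301587] [272 201  32  25 630] [ 0.58279227 -0.0715194   0.031     ]
blob [283.7 222.8] [268 210  33  26 666]
[ 0.58276075 -0.0405906   0.031     ] moved [-3.15200421e-05  3.09288038e-02  0.00000000e+00]
```

```bash
python3 - <<'E'
from h import *
for c,near in(("side",(270.5,250.5)),("top",(247.6,218.2))):
    im=cv2.imread(f"pics/{c}0.png").astype(int);b=cv2.GaussianBlur((im[...,1]-im[...,2]).astype(np.float32),(3,3),0)
    m=((b<-.5)&(im.sum(2)>200)).astype(np.uint8);m=cv2.morphologyEx(m,cv2.MORPH_OPEN,cv2.getStructuringElement(cv2.MORPH_ELLIPSE,(7,7)))
    n,l,S,C=cv2.connectedComponentsWithStats(m);k=l[int(near[1]),int(near[0])]
    cs,_=cv2.findContours((l==k).astype(np.uint8),cv2.RETR_EXTERNAL,cv2.CHAIN_APPROX_NONE);e=cv2.fitEllipse(max(cs,key=len))
    print(c,k,C[k],S[k],e,[pix2w(c,e[0],z)[0].round(4) for z in(.019,.022,.025)])
    a=np.linspace(0,2*np.pi,50);R_=np.array([.59,.039])
    for z in (.019,.025):
        q=w2pix(c,np.c_[R_[0]+.0425*np.cos(a),R_[1]+.0425*np.sin(a),0*a+z]);print(z,"pred bbox",q.min(0).round(1),q.max(0).round(1))
E
```

```text
side 7 [270.20818291 251.24669073] [252 237  37  29 831] ((270.2041015625, 251.23793029785156), (27.901653289794922, 35.896629333496094), 89.81078338623047) [array([0.5917, 0.0381, 0.019 ]), array([0.5911, 0.0403, 0.022 ]), array([0.5904, 0.0424, 0.025 ])]
0.019 pred bbox [251.8 236.7] [289.8 267.4]
0.025 pred bbox [251.8 235.1] [289.9 265.8]
top 23 [247.55691057 218.33333333] [230 201  36  35 984] ((247.5517120361328, 218.32235717773438), (33.78711700439453, 35.28907775878906), 70.08369445800781) [array([0.5895, 0.0385, 0.019 ]), array([0.589 , 0.0381, 0.022 ]), array([0.5884, 0.0377, 0.025 ])]
0.019 pred bbox [228.2 199.5] [266.5 237. ]
0.025 pred bbox [227.8 198.9] [266.4 236.6]
```

>>> send_rows:
  plan:
    - [0,0,0,0.003,0.0002,0,0]
    - [0,0,0,0.005,0.0002,0,0]
    - [0,0,0,0.006,0.0002,0,0]
    - [0,0,0,0.006,0.0002,0,0]
    - [0,0,0,0.006,0.0002,0,0]
    - [0,0,0,0.006,0.0002,0,0]
    - [0,0,0,0.006,0.0002,0,0]
    - [0,0,0,0.006,0.0002,0,0]
    - [0,0,0,0.006,0.0002,0,0]
    - [0,0,0,0.006,0.0002,0,0]
    - [0,0,0,0.004,0.0002,0,0]
    - [0,0,0,0,0,0,0]

```text
time: 16.45
position: [0.5873, -0.0265, -0.0125]
ee_rot: [-2.292, -2.149, -0.0]
force: [-0.5, -0.5, -0.9]
width: 0.0426
grasp_force: 0.0
```

```bash
python3 - <<'E'
from h import *
s,M=st()
p=plate(w2pix("side",[.588,.018,.031])[0],"pics/p2.png");print(p)
d=np.array([.5911,.0403,.031])-p;print("remaining tool",(M.T@d*1e3).round(1))
E
```

```text
t 16.45 p [ 0.5873 -0.0265 -0.0125] xang 86.32 z [ 0.  0. -1.] F [-0.45 -0.5  -0.92] w 0.0426
blob [273.5 242.1] [257 227  34  31 818]
[0.58952005 0.02018694 0.031     ]
remaining tool [20.2  0.3  0. ]
```

```bash
python3 - <<'E'
from h import *
g=cv2.cvtColor(cv2.imread("pics/p2.png"),cv2.COLOR_BGR2GRAY)
for y in range(222,272): print(y,"".join("#" if v<45 else "+" if v<78 else "-" if v<125 else ":" if v<160 else "." for v in g[y,240:312]))
a=np.linspace(0,2*np.pi,100)
for c in((.5887,.0195),(.5895,.0202)):
    q=w2pix("side",np.c_[c[0]+.04*np.cos(a),c[1]+.04*np.sin(a),0*a+.031]);print(c,q.min(0).round(1),q.max(0).round(1))
E
```

```text
222 ++++-.....................--.:+++-::.............-+++++++++++++-::::::::
223 +++++-....................--.:+++-::.............-++++++--++++-:::::::::
224 ++++++-....................:.:+++:...............---++++----+-::::::::::
225 ++++++++.....................:++-:..............:---++++-::---::::::::::
226 +++++++++:...................:++-:..............----++++-:::::.:.:::::::
227 ++++++++++:.................:-+++-------.......:----++++:::::....:::::..
228 +++++++++++................--++++++++++++:.....:----+++-:::::...........
229 +++++++++++:.............-+++++++++++++++++--:::----+++-::::............
230 +++++++++++-...........:+++++++++++++++++++++--:----+++::::.............
231 +++++++++++-..........-+++++++++++++++++++++++------++-::::.............
232 +++++++++++-........-++++++++++++++++++++++++++++-----::::::............
233 +++++++++++:.....::-+++++++++++++++++++++++++++++---:::::::::...........
234 +++++++++++.....::-++++++++++++++++++++++++++++++-:::::::::::...........
235 ++++++++++-...::::-+++++++++++++++++++++++++++++++-::::::::::...........
236 ++++++++++...::::-
[... 2139 characters left out ...]
::::::--::::::::::::::::::::::::::::::::::.............................
265 :::::::::::::::::::::::::::::::::::::::::...............................
266 ::::::::::::::::::::::::::----:::::::::::...............................
267 :::::::::::::::::::::::::--+++-:::::::::................................
268 :::::::::::::::::::::::::++++++----::::.................................
269 ::::::::::::::::::::::::-++++++++------..............:..................
270 :::::::::::::::::::::::::++++++++-------::..........:-::................
271 :::::::::::::::::::::::::-+++++++---------------:..---::................
(0.5887, 0.0195) [256.  228.1] [291.7 256.4]
(0.5895, 0.0202) [255.6 228.2] [291.3 256.6]
```

The plate sits at cols 256–291, which puts it on line with about 20.5 mm to go. I'll make the final approach slowly.

>>> send_rows:
  plan:
    - [0,0,0,0.002,0.0001,0,0]
    - [0,0,0,0.002,0.0001,0,0]
    - [0,0,0,0.002,0.0001,0,0]
    - [0,0,0,0.002,0.0001,0,0]
    - [0,0,0,0.002,0.0001,0,0]
    - [0,0,0,0.002,0,0,0]
    - [0,0,0,0.002,0,0,0]
    - [0,0,0,0.001,0,0,0]
    - [0,0,0,0.001,0,0,0]
    - [0,0,0,0.001,0,0,0]
    - [0,0,0,0.001,0,0,0]
    - [0,0,0,0,0,0,0]

```text
time: 18.0
position: [0.5889, -0.009, -0.0125]
ee_rot: [-2.292, -2.148, -0.0]
force: [1.0, -0.0, -0.5]
width: 0.0427
grasp_force: 0.0
```

>>> send_rows:
  plan:
    - [0,0,0,0.001,0,0,0]
    - [0,0,0,0.001,0,0,0]
    - [0,0,0,0.001,0,0,0]
    - [0,0,0,0,0,0,0]

```text
time: 18.5
position: [0.5891, -0.006, -0.0125]
ee_rot: [-2.292, -2.148, -0.0]
force: [0.7, 0.6, -0.1]
width: 0.0424
grasp_force: 0.0
```

```bash
cat >> h.py <<'E'
def show(y0,y1,x0,x1,save):
    im=r.camera("side");g=cv2.cvtColor(im,cv2.COLOR_RGB2GRAY);cv2.imwrite(save,cv2.cvtColor(im,cv2.COLOR_RGB2BGR))
    for y in range(y0,y1): print(y,"".join("#" if v<45 else "+" if v<78 else "-" if v<125 else ":" if v<160 else "." for v in g[y,x0:x1]))
a_=np.linspace(0,2*np.pi,100)
def pred(x,y,z):
    q=w2pix("side",np.c_[x+.04*np.cos(a_),y+.04*np.sin(a_),0*a_+z]);print("pred",x,y,z,q.min(0).round(1),q.max(0).round(1))
E
python3 - <<'E'
from h import *
st();show(228,276,240,312,"pics/p3.png")
pred(.5904,.0395,.025);pred(.5904,.0395,.031)
E
```

```text
t 18.5 p [ 0.5891 -0.006  -0.0125] xang 86.29 z [ 0.  0. -1.] F [ 0.73  0.62 -0.06] w 0.0424
228 +++++++++++...........:+:.-+++-::::::::::....:++++++++++++++-:::::::::::
229 +++++++++++:..........:-:.-+++-::::::::::::.:-++++++++++++++::::::::::::
230 +++++++++++-...........--.-++-:::::::::::::::--++++++--++++-::::::::::::
231 ++++++++++++...........::.-++-:::::::::::::::----++++------:::::::::::::
232 +++++++++++-........::::::-+-::::::::::::::::----++++-::::::::::::::::..
233 +++++++++++:.....::::::::--+-::::::::::::::::----++++-::::::::::::::....
234 +++++++++++.....::::::::::--:::::::::::::::::----++++:::::::::.::.......
235 ++++++++++-...::::::::::::--------:::::::::::---++++-::::::::...........
236 ++++++++++...:::::::::----++++++++----:::::::---++++:::::::::...........
237 +++++++++-.:::::::::--++++++++++++++++--:::::---+++-::::::::............
238 +++++++++:.::::::::--+++++++++++++++++++--:::------::::::::.............
239 ++++++++-::::::::--+++++++++++++++++++++++--:----:-:::::::..............
240 +++++++-::::::::--+++++++++++++++++++++++++---:-::::::::::..............
241 ++
[... 2094 characters left out ...]
::::::::++++++----::::.................................
269 ::::::::::::::::::::::::-++++++++------..............:..................
270 :::::::::::::::::::::::::++++++++-------::..........:-::................
271 :::::::::::::::::::::::::-+++++++---------------:..---::................
272 ::::::::::::::::::::::::::--+---+---------------------::................
273 ::::::::::::::::::::::::::-----:----------------------::................
274 :::::::::::::::::::::::::::--:::::::.....------------::.................
275 :::::::::::::::::::::::::::::::::::............:----....................
pred 0.5904 0.0395 0.025 [252.6 236.1] [288.5 265. ]
pred 0.5904 0.0395 0.031 [252.5 234.5] [288.6 263.4]
```

>>> send_rows:
  plan:
    - [0,0,0,0.001,0,0,0]
    - [0,0,0,0.001,0,0,0]
    - [0,0,0,0,0,0,0]

```text
time: 18.92
position: [0.5893, -0.004, -0.0125]
ee_rot: [-2.292, -2.148, -0.0]
force: [1.4, 0.3, 1.1]
width: 0.0427
grasp_force: 0.0
```

```bash
python3 - <<'E'
from h import *
st();old=cv2.cvtColor(cv2.imread("pics/p3.png"),cv2.COLOR_BGR2GRAY)
im=r.camera("side");cv2.imwrite("pics/p4.png",im[...,::-1]);g=cv2.cvtColor(im,cv2.COLOR_RGB2GRAY)
for y in range(228,270): print(y,"".join("*" if abs(int(g[y,x])-int(old[y,x]))>12 else "." for x in range(245,305)))
E
```

```text
t 18.93 p [ 0.5893 -0.004  -0.0125] xang 86.29 z [ 0.  0. -1.] F [1.36 0.33 1.06] w 0.0427
228 ................**.***...*..............*...................
229 ................**.***......................................
230 .................*****...................**.....**..........
231 .................*****.................*..**.....*****......
232 ..................****.................*...*....*.**........
233 .....................*.................*....................
234 ...................*.**................*.................**.
235 .....................**................*.................*..
236 .......................................**...................
237 .......................................*....................
238 .......................................*...***..............
239 .......................................*....*...............
240 .......................................*....................
241 ............................................................
242 ............................................................
243 ..............................
[... 1020 characters left out ...]
..................................................
260 ............................................................
261 ............................................................
262 ............................................................
263 ............................................................
264 ............................................................
265 ............................................................
266 ............................................................
267 ............................................................
268 ............................................................
269 ............................................................
```

The plate didn't move while the fingers went on 2 mm, so it has dropped in. Now I'll lift, shut the fingers and go to the outer rear side of the left clip.

>>> send_rows:
  plan:
    - [0,0,0,-0.002,0,-0.002,0]
    - [0,0,0,0,0,-0.02,0]
    - [0,0,0,0,0,-0.028,1]
    - [0,0,0,0,0,0,1]
    - [0,0,0,0.03,-0.018,0,1]
    - [0,0,0,0.03,-0.018,0,1]
    - [0,0,0,0.03,-0.018,0,1]
    - [0,0,0,0.0246,-0.0141,0,1]
    - [0,0,0,0,0,0,1]
    - [0,0,0,0,0,0,1]

```text
time: 20.23
position: [0.5289, 0.1117, 0.0377]
ee_rot: [2.292, 2.147, 0.0]
force: [0.6, -0.6, -0.9]
width: -0.0001
grasp_force: 0.0
```

```bash
cat >> h.py <<'E'
C0=np.array([.5902,.039]);A=1.338
def S2w(x,y): return C0+rot(A)@np.array([x,y])
def w2S(w): return rot(A).T@(np.asarray(w)[:2]-C0)
E
python3 - <<'E'
from h import *
s,M=st();print("S",w2S(s["position"]))
im=r.camera("side");cv2.imwrite("pics/p5.png",im[...,::-1]);g=cv2.cvtColor(im,cv2.COLOR_RGB2GRAY)
pred(.5904,.0395,.025);pred(.5904,.0395,.031)
for y in range(225,305): print(y,"".join("#" if v<45 else "+" if v<78 else "-" if v<125 else ":" if v<160 else "." for v in g[y,235:345]))
E
```

```text
t 20.23 p [0.5289 0.1117 0.0377] xang 86.25 z [ 0.001 -0.    -1.   ] F [ 0.59 -0.65 -0.88] w -0.0001
S [0.05658911 0.0764224 ]
pred 0.5904 0.0395 0.025 [252.6 236.1] [288.5 265. ]
pred 0.5904 0.0395 0.031 [252.5 234.5] [288.6 263.4]
225 +++++++++++++........................-++++++++--::.:::---+++++-------++++++++-..::::::::::::::::::::::::::::::
226 ++++++++++++++:......................-++++++++++--::...:::::--:::--++++++++++-.:::::::::::::::::::::::::::::::
227 +++++++++++++++:.....................-++++++++++++---:::::::--:--++++++++++++-::::::::::::::::::::::::::::::::
228 ++++++++++++++++.....................-+++++++++++++++----------++++++++++++++-::::::::::::::::::::::::::::::::
229 ++++++++++++++++:.............::.....-+++++++++++++++++++++++++++++++++++++++-::::::::::::::::::::::::::::::::
230 ++++++++++++++++-............-+++...:++++++++++++++++++++++++++++++++++++++++-::::::::::::::::::::::::::::::::
231 ++++++++++++++++-...........-+++++:-+++++++++++++++++++++++++++++++++++++++++-::::::::::::::::::::::::::::::::
232 ++++++++++++++++-........::-++++++++++++++++++++++++++++++
[... 7632 characters left out ...]
----------
299 ::::......:--::........................................................:-+------------------------------------
300 :::.......:--::.......................................................:-++------------------------------------
301 :........:---::......................................................::-+-------------------------------------
302 .........:--:........................................................:-+--------------------------------------
303 ........:---:.......................................................:--+--------------------------------------
304 ......::----.......................................................::-+---------------------------------------
```

>>> send_rows:
  plan:
    - [0,0,0,0.001,-0.0002,0.01,1]
    - [0,0,0,0,0,0.01,1]
    - [0,0,0,0,0,0.006,1]
    - [0,0,0,0,0,0,1]

```text
time: 20.78
position: [0.5278, 0.1132, 0.0107]
ee_rot: [-2.292, -2.148, 0.002]
force: [0.2, 1.0, -1.1]
width: -0.0001
grasp_force: 0.0
```

>>> send_rows:
  plan:
    - [0,0,0,0,0,0.002,1]
    - [0,0,0,0,0,0.002,1]
    - [0,0,0,0,0,0,1]

```text
time: 21.15
position: [0.5284, 0.1137, 0.0075]
ee_rot: [-2.292, -2.148, -0.0]
force: [0.5, 0.1, 0.4]
width: -0.0002
grasp_force: 0.0
```

>>> send_rows:
  plan:
    - [0,0,0,0,0,0.0015,1]
    - [0,0,0,0,0,0.0015,1]
    - [0,0,0,0,0,0,1]

```text
time: 21.52
position: [0.5283, 0.1136, 0.0044]
ee_rot: [-2.292, -2.148, 0.0]
force: [-0.4, -0.3, 0.1]
width: -0.0002
grasp_force: 0.0
```

>>> send_rows:
  plan:
    - [0,0,0,0,0,0.0015,1]
    - [0,0,0,0,0,0.0015,1]
    - [0,0,0,0,0,0,1]

```text
time: 21.9
position: [0.5283, 0.1135, 0.0014]
ee_rot: [-2.292, -2.148, 0.0]
force: [0.4, -0.1, -0.1]
width: 0.0006
grasp_force: 0.0
```

>>> send_rows:
  plan:
    - [0,0,0,0,0,0.001,1]
    - [0,0,0,0,0,0.001,1]
    - [0,0,0,0,0,0,1]

```text
time: 22.28
position: [0.5283, 0.1136, -0.0006]
ee_rot: [-2.292, -2.148, 0.0]
force: [-0.7, 0.1, -1.0]
width: -0.0
grasp_force: 0.0
```

>>> send_rows:
  plan:
    - [0,0,0,0,0,0.001,1]
    - [0,0,0,0,0,0.001,1]
    - [0,0,0,0,0,0,1]

```text
time: 22.65
position: [0.5284, 0.1136, -0.0026]
ee_rot: [-2.292, -2.148, 0.0]
force: [-0.9, -0.3, -1.1]
width: -0.0001
grasp_force: 0.0
```

>>> send_rows:
  plan:
    - [0,0,0,0,0,0.001,1]
    - [0,0,0,0,0,0.001,1]
    - [0,0,0,0,0,0,1]

```text
time: 23.02
position: [0.5283, 0.1136, -0.0046]
ee_rot: [-2.292, -2.148, 0.0]
force: [-0.1, -0.4, 0.1]
width: -0.0002
grasp_force: 0.0
```

>>> send_rows:
  plan:
    - [0,0,0,0,0,0.001,1]
    - [0,0,0,0,0,0.001,1]
    - [0,0,0,0,0,0,1]

```text
time: 23.4
position: [0.5284, 0.1136, -0.0066]
ee_rot: [-2.292, -2.148, 0.0]
force: [-0.2, 0.1, 0.2]
width: -0.0003
grasp_force: 0.0
```

>>> send_rows:
  plan:
    - [0,0,0,0,0,0.001,1]
    - [0,0,0,0,0,0,1]

```text
time: 23.65
position: [0.5284, 0.1136, -0.0075]
ee_rot: [-2.292, -2.148, 0.0]
force: [-0.3, 0.3, 0.1]
width: -0.0004
grasp_force: 0.0
```

>>> send_rows:
  plan:
    - [0,0,0,0,0,0.001,1]
    - [0,0,0,0,0,0,1]

```text
time: 23.9
position: [0.5284, 0.1136, -0.0085]
ee_rot: [-2.292, -2.148, 0.0]
force: [0.4, 0.8, -0.4]
width: -0.0001
grasp_force: 0.0
```

```bash
python3 - <<'E'
from h import *
s,M=st();print("S",w2S(s["position"]))
im=r.camera("side");cv2.imwrite("pics/p6.png",im[...,::-1]);g=cv2.cvtColor(im,cv2.COLOR_RGB2GRAY)
for y in range(262,300): print(y,"".join("#" if v<45 else "+" if v<78 else "-" if v<125 else ":" if v<160 else "." for v in g[y,250:325]))
for z in(.026,.03,.035):print(w2pix("side",np.r_[s["position"][:2],z]))
E
```

```text
t 23.9 p [ 0.5284  0.1136 -0.0085] xang 86.28 z [-0.  0. -1.] F [ 0.37  0.79 -0.39] w -0.0001
S [0.05833915 0.07738511]
262 ::::::::::--++++++++++++++++++++++++++++++++++++++++++++++++-------+++++:::
263 ::::::::::::--++++++++++++++++++++++++++++++++++++++++++++++---------+++:::
264 ::::::::::::::-----++++++++++++++++++++++++++++++++++++++++-----------+-:::
265 ::::::::::::::::::--++++++++++++++++++++++++++++++++++++++--------------:::
266 ::::::::::::::::-----+++++++++++++++++++++++++++++++++++++-------------::::
267 :::::::::::::::--+++--++++++++++++++++++++++++++++++++++++------+++----::::
268 :::::::::::::::++++++++++++++++++++++++++++++++++++++++++++--+++++++++-::::
269 ::::::::::::::-+++++++++++++++++++++++++++++++++++++++++++---++++++++-:::::
270 :::::::::::::::++++++++-++++++++++++++++++++++++++++++++++---++++++++-:::::
271 :::::::::::::::-+++++++---+++-+++++++++++++++++++++++++++++++++++++++:::::-
272 ::::::::::::::::--+-+++--------+++++++++++++++++++++++++++++++++++++-::::-+
273 ::::::::::::::::----------------+++++++++++++++++++++++++++++++++---:::::-+
274 ::::::::::::::::
[... 1449 characters left out ...]
...................................:-++-----------
293 ...........................................................:--+------------
294 :.........................................................::-++------------
295 :.........................................................:-++-------------
296 :........................................................::-+--------------
297 :........................................................:-++--------------
298 ........................................................:--+---------------
299 ........................................................:-+----------------
[[288.56587884 283.80093827]]
[[288.61935024 282.75704246]]
[[288.6866024  281.44411171]]
```

>>> send_rows:
  plan:
    - [0,0,0,0,0,0.001,1]
    - [0,0,0,0,0,0,1]

```text
time: 24.2
position: [0.5284, 0.1136, -0.0095]
ee_rot: [-2.292, -2.148, 0.0]
force: [0.0, 0.5, -0.4]
width: 0.0
grasp_force: 0.0
```

>>> send_rows:
  plan:
    - [0,0,0,0,0,0.001,1]
    - [0,0,0,0,0,0,1]

```text
time: 24.45
position: [0.5283, 0.1136, -0.0106]
ee_rot: [-2.292, -2.148, 0.0]
force: [0.4, -0.0, -1.6]
width: -0.0
grasp_force: 0.0
```

>>> send_rows:
  plan:
    - [0,0,0,0,0,0.001,1]
    - [0,0,0,0,0,0,1]

```text
time: 24.7
position: [0.5283, 0.1136, -0.0116]
ee_rot: [-2.292, -2.148, 0.0]
force: [0.2, 0.7, 0.7]
width: -0.0001
grasp_force: 0.0
```

```bash
python3 - <<'E'
from h import *
# waypoints (tool-axis increments) for left/right arcs
s,M=st()
for sg,name,th0 in((1,"L",.47),(-1,"R",.75)):
    print(name)
    for th,h in [(th0,.025),(th0,.019),(.9,.017),(1.1,.017),(1.3,.017),(1.5,.017),(1.7,.017)]:
        p=np.array([.056,.026])+.044*np.array([-np.sin(th),np.cos(th)])+h*np.array([np.cos(th),np.sin(th)])
        w=S2w(p[0],sg*p[1]);t=M.T@(np.r_[w,0]-np.r_[s["position"][:2],0]);print(th,p.round(4),w.round(4),"tool rel",t[:2].round(4))
E
```

```text
t 24.7 p [ 0.5283  0.1136 -0.0116] xang 86.28 z [-0. -0. -1.] F [0.18 0.7  0.67] w -0.0001
L
0.47 [0.0584 0.0766] [0.5292 0.1134] tool rel [-0.0001  0.0009]
0.47 [0.053  0.0738] [0.5306 0.1076] tool rel [-0.0058  0.0026]
0.9 [0.0321 0.0667] [0.5327 0.0856] tool rel [-0.0277  0.0062]
1.1 [0.0245 0.0611] [0.5364 0.0769] tool rel [-0.0361  0.0104]
1.3 [0.0182 0.0542] [0.5417 0.0692] tool rel [-0.0435  0.0162]
1.5 [0.0133 0.0461] [0.5484 0.0626] tool rel [-0.0496  0.0234]
1.7 [0.0102 0.0372] [0.5564 0.0575] tool rel [-0.0542  0.0316]
R
0.75 [0.0443 0.0752] [0.6736 0.0647] tool rel [-0.0393  0.1482]
0.75 [0.0399 0.0711] [0.6686 0.0614] tool rel [-0.043   0.1434]
0.9 [0.0321 0.0667] [0.6625 0.0549] tool rel [-0.0499  0.1377]
1.1 [0.0245 0.0611] [0.6553 0.0487] tool rel [-0.0565  0.1309]
1.3 [0.0182 0.0542] [0.6471 0.0442] tool rel [-0.0616  0.123 ]
1.5 [0.0133 0.0461] [0.6381 0.0413] tool rel [-0.065   0.1142]
1.7 [0.0102 0.0372] [0.6287 0.0403] tool rel [-0.0666  0.1049]
```

No contact yet, but the shut tips have to be within 3 mm of the slab, which is the height I want. Now I'll sweep the left clip in along its arc.

>>> send_rows:
  plan:
    - [0,0,0,-0.003,0.001,-0.0005,1]
    - [0,0,0,-0.0028,0.0016,0,1]
    - [0,0,0,-0.0037,0.0006,0,1]
    - [0,0,0,-0.0037,0.0006,0,1]
    - [0,0,0,-0.0037,0.0006,0,1]
    - [0,0,0,-0.0037,0.0006,0,1]
    - [0,0,0,-0.0037,0.0006,0,1]
    - [0,0,0,-0.0035,0.0006,0,1]
    - [0,0,0,-0.0042,0.0021,0,1]
    - [0,0,0,-0.0042,0.0021,0,1]
    - [0,0,0,-0.0037,0.0029,0,1]
    - [0,0,0,-0.0037,0.0029,0,1]

```text
time: 26.2
position: [0.5419, 0.0688, -0.011]
ee_rot: [-2.292, -2.148, -0.0]
force: [0.5, 0.2, -0.7]
width: -0.0001
grasp_force: 0.1
```

>>> send_rows:
  plan:
    - [0,0,0,-0.003,0.0036,0,1]
    - [0,0,0,-0.003,0.0036,0,1]
    - [0,0,0,-0.0023,0.0041,0,1]
    - [0,0,0,-0.0023,0.0041,0,1]
    - [0,0,0,0,0,0,1]

```text
time: 26.82
position: [0.5573, 0.0585, -0.0107]
ee_rot: [2.292, 2.149, 0.003]
force: [0.7, 4.3, 0.4]
width: -0.0001
grasp_force: 1.7
```

```bash
python3 - <<'E'
from h import *
s,M=st();print("S",w2S(s["position"]))
im=r.camera("side");cv2.imwrite("pics/p7.png",im[...,::-1]);g=cv2.cvtColor(im,cv2.COLOR_RGB2GRAY)
for y in range(232,285): print(y,"".join("#" if v<45 else "+" if v<78 else "-" if v<125 else ":" if v<160 else "." for v in g[y,240:315]))
for th in(.5,1.57,1.7): 
  p=np.array([.056,.026])+.052*np.array([-np.sin(th),np.cos(th)]);print(th,w2pix("side",np.r_[S2w(*p),.037]),w2pix("side",np.r_[S2w(p[0],-p[1]),.037]))
E
```

```text
t 26.82 p [ 0.5573  0.0585 -0.0107] xang 86.31 z [ 0.001  0.001 -1.   ] F [0.75 4.31 0.39] w -0.0001
S [0.01135196 0.0364526 ]
232 +++++++++++-...:+++++++++++++++++++++++++++++++++++++++++++++++++::::::::::
233 +++++++++++:....-+++++++++++++++++++++++++++++++++++++++++++++++-::::::::::
234 +++++++++++.....:+++++++++++++++++++++++++++++++++++++++++++++++--:::::::::
235 ++++++++++-...:::-++++++++++++++++++++++++++++++++++++++++++++++---::::::::
236 ++++++++++...:::::-+++++++++++++++++++++++++++++++++++++++++++++---------::
237 +++++++++-..:::::::-+++++++++++++++++++++++++++++++++++++++++++------++++-:
238 +++++++++:.::::::::-+++++++++++++++++++++++++++++++++++++++++++-------++++-
239 ++++++++-::::::::--+++++++++++++++++++++++++++++++++++++++++-+----------++-
240 +++++++-::::::::--++++++++++++++++++++++++++++++++++++++++---------------+:
241 +++++++:::::::::-+++++++++++++++++++++++++++++++++++++++------------------:
242 ++++++-::::::::-+++++++++++++++++++++++++++++++++++++++---+++------------::
243 +++++-::::::::-++++++++++++++++++++++++++++++++++++++---+++++-----++++---::
244 +++++::::
[... 2759 characters left out ...]
...........................
279 :::::::::::::::::::::::::::::::............................................
280 ::::::::::::::::::::::::..::::.............................................
281 ::::::::::::::::::::::.....:...............................................
282 ::::::::::::::::::::::.....................................................
283 ::::::::::::::::::::.......................................................
284 ::::::::::::::::::::.......................................................
0.5 [[292.50665246 270.42373272]] [[235.79010487 243.57144332]]
1.57 [[280.1203248  252.87376053]] [[259.70497001 243.3730822 ]]
1.7 [[277.34740196 251.76673881]] [[262.21499374 244.72265909]]
```

>>> send_rows:
  plan:
    - [0,0,0,0.0015,0.0002,0,1]
    - [0,0,0,0.0005,-0.003,0,1]
    - [0,0,0,0,0,-0.003,1]
    - [0,0,0,0,0,-0.02,1]
    - [0,0,0,0,0,-0.022,1]
    - [0,0,0,0.003,0.03,0,1]
    - [0,0,0,0.003,0.03,0,1]
    - [0,0,0,0.003,0.03,0,1]
    - [0,0,0,0.004,0.029,0,1]
    - [0,0,0,0,0,0,1]
    - [0,0,0,0,0,0,1]

```text
time: 28.25
position: [0.6727, 0.0641, 0.0346]
ee_rot: [2.293, 2.147, -0.001]
force: [-0.4, -0.3, -0.0]
width: -0.0
grasp_force: 0.0
```

```bash
python3 - <<'E'
from h import *
s,M=st();print("S",w2S(s["position"]))
im=r.camera("side");cv2.imwrite("pics/p8.png",im[...,::-1])
im=im[...,::-1][200:310,210:340];im=cv2.resize(im,None,fx=6,fy=5.4,interpolation=cv2.INTER_CUBIC);cv2.imwrite("pics/p8c.png",im)
E
```

```text
t 28.25 p [0.6727 0.0641 0.0346] xang 86.24 z [-0.001 -0.001 -1.   ] F [-0.43 -0.26 -0.02] w -0.0
S [ 0.04345299 -0.07453058]
```

View pics/p8c.png

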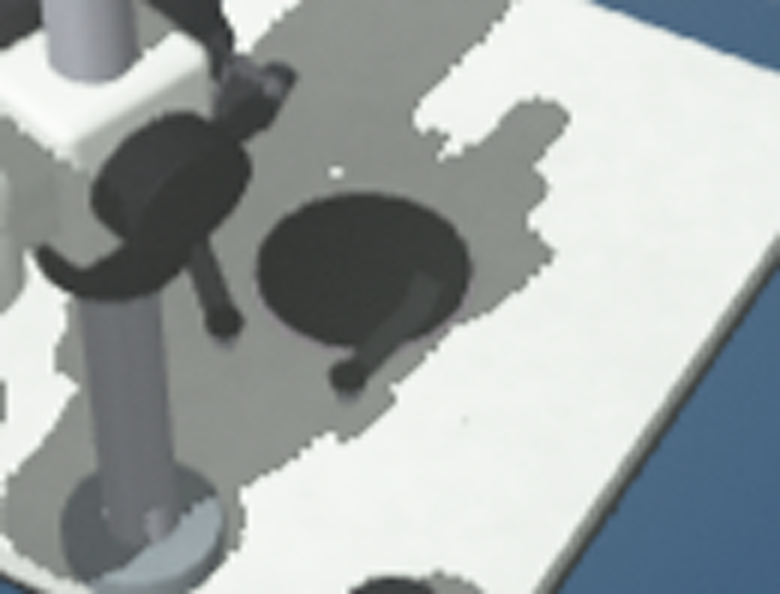

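The plate is flush. The left clip tip is at about crop (428,280), which is well swung in. The right clip is still parked at (223,320). Now the right clip.

>>> send_rows:
  plan:
    - [0,0,0,0.0031,0.0041,0,1]
    - [0,0,0,0,0,0.012,1]
    - [0,0,0,0,0,0.012,1]
    - [0,0,0,0,0,0.01,1]
    - [0,0,0,0,0,0.006,1]
    - [0,0,0,0,0,0.004,1]
    - [0,0,0,0,0,0,1]
    - [0,0,0,0,0,0,1]

```text
time: 29.3
position: [0.678, 0.0677, -0.0095]
ee_rot: [2.292, 2.148, 0.001]
force: [-0.2, -0.6, 0.6]
width: 0.0003
grasp_force: 0.0
```

```bash
python3 - <<'E'
from h import *
s,M=st();print("S",w2S(s["position"]))
for z in(.033,.037,.04):
    t=w2S(pix2w("side",(281.1,251.7),z)[0]);print(z,t.round(4),np.hypot(*t),"th",np.arctan2(.056-t[0],t[1]-.026))
E
```

```text
t 29.3 p [ 0.678   0.0677 -0.0095] xang 86.28 z [ 0.001  0.    -1.   ] F [-0.16 -0.58  0.59] w 0.0003
S [ 0.04823056 -0.07882504]
0.033 [-0.0025  0.0249] 0.02507119616292053 th 1.5887567217429144
0.037 [0.0001 0.0263] 0.026338568020009057 th 1.5647419679332804
0.04 [0.0021 0.0274] 0.027460300805148746 th 1.5452073989502437
```

Left clip is at about 1.55 rad, with its tip 26 mm from the centre. Sweeping the right one.

>>> send_rows:
  plan:
    - [0,0,0,-0.0033,-0.0043,0,1]
    - [0,0,0,-0.0033,-0.0043,0,1]
    - [0,0,0,-0.0035,-0.0028,0,1]
    - [0,0,0,-0.0035,-0.0028,0,1]
    - [0,0,0,-0.0033,-0.0034,0,1]
    - [0,0,0,-0.0033,-0.0034,0,1]
    - [0,0,0,-0.0026,-0.004,0,1]
    - [0,0,0,-0.0026,-0.004,0,1]
    - [0,0,0,-0.0017,-0.0044,0,1]
    - [0,0,0,-0.0017,-0.0044,0,1]
    - [0,0,0,-0.0008,-0.0047,0,1]
    - [0,0,0,0,0,0,1]

```text
time: 30.8
position: [0.6338, 0.0434, -0.0097]
ee_rot: [-2.29, -2.149, -0.005]
force: [1.9, 5.0, -0.7]
width: 0.0003
grasp_force: 3.7
```

>>> send_rows:
  plan:
    - [0,0,0,-0.0008,-0.0047,0,1]
    - [0,0,0,-0.0001,-0.003,0,1]
    - [0,0,0,0,0,0,1]

```text
time: 31.18
position: [0.627, 0.0436, -0.0092]
ee_rot: [-2.29, -2.15, -0.007]
force: [3.0, 5.9, -1.1]
width: -0.0001
grasp_force: 3.8
```

```bash
python3 - <<'E'
from h import *
s,M=st();print("S",w2S(s["position"]))
E
```

```text
t 31.18 p [ 0.627   0.0436 -0.0092] xang 86.38 z [ 0.003  0.003 -1.   ] F [ 2.98  5.94 -1.06] w -0.0001
S [ 0.01299794 -0.03474232]
```

>>> send_rows:
  plan:
    - [0,0,0,0.002,0.0003,0,1]
    - [0,0,0,-0.0005,0.003,0,1]
    - [0,0,0,0,0.002,0,1]
    - [0,0,0,0,0,-0.004,1]
    - [0,0,0,0,0,-0.02,1]
    - [0,0,0,0,0,-0.04,1]
    - [0,0,0,-0.05,0,-0.03,1]
    - [0,0,0,-0.05,0,0,1]
    - [0,0,0,-0.05,0,0,1]
    - [0,0,0,-0.05,0,0,1]
    - [0,0,0,0,0,0,1]

```text
time: 32.55
position: [0.6155, -0.167, 0.0858]
ee_rot: [2.301, 2.133, -0.006]
force: [-0.5, 0.1, 0.4]
width: 0.0002
grasp_force: 0.0
```

```bash
python3 - <<'E'
from h import *
s,M=st()
for c,x0,y0 in(("side",248,232),("top",210,180)):
    im=r.camera(c);cv2.imwrite(f"pics/f_{c}.png",im[...,::-1]);g=cv2.cvtColor(im,cv2.COLOR_RGB2GRAY)
    for y in range(y0,y0+(48 if c=="side" else 60)): print(y,"".join("%d"%min(9,v//12) for v in g[y,x0:x0+60]))
for th in(1.4,1.57,1.8):
  p=np.array([.056,.026])+.052*np.array([-np.sin(th),np.cos(th)])
  for c in("side","top"):print(th,c,w2pix(c,np.r_[S2w(*p),.037]).round(1),w2pix(c,np.r_[S2w(p[0],-p[1]),.037]).round(1))
for c in("side","top"):print(c,"posts",w2pix(c,np.r_[S2w(.056,.026),.041]).round(1),w2pix(c,np.r_[S2w(.056,-.026),.041]).round(1))
E
```

```text
t 32.55 p [ 0.6155 -0.167   0.0858] xang 85.65 z [-0.    -0.005 -1.   ] F [-0.46  0.08  0.36] w 0.0002
232 555799999999999999999999999999999999999999999999999999999999
233 555999999999999999999999999999999999999999999999999999999999
234 555999999999999999999999999999999999999999999999999999999999
235 559999999999999999999999999999999999999999999999999999999999
236 559999999999999998666566667889999999999999999999999999999999
237 599999999999996655555555555556799999999999999999999999999999
238 599999999999755555555555555555557999999999999999999999999999
239 899999999997555555555555555555555679999999999999999999999999
240 999999999755555555555555555555555557999999999999999999999999
241 999999997555555555555555555555555555699999999999999999999999
242 999999985555655555555555555555555555569999999999999999999999
243 999999955555666555555555555555555555559999999999999999999999
244 999999655555666655555555555555555555556999999999999999999999
245 999998555556666655555555555555555555555799999999999999999999
246 999996555556666555555555555555555555555699999999999999999999
247 999996555556666555
[... 5652 characters left out ...]
999999999999987654322211222335678888888888888
235 999999999999999999999999999988877655444445667888888888888888
236 999999999999999999999999999998888877777777788888888888888888
237 999999999999999999999999999999888888888888888888888888888888
238 999999999999999999999999999999888888888888888888888888888887
239 999999999999999999999999999999998888888888888888888888888876
1.4 side [[283.5 254.7]] [[256.1 242. ]]
1.4 top [[237.6 229.8]] [[251.6 201.3]]
1.57 side [[280.1 252.9]] [[259.7 243.4]]
1.57 top [[239.7 226.3]] [[250.2 205. ]]
1.8 side [[275.1 251.1]] [[264.  245.9]]
1.8 top [[241.5 221.2]] [[247.2 209.6]]
side posts [[268.1 268.9]] [[247.3 258.9]]
top posts [[217.9 216.1]] [[228.6 195. ]]
```

Both tips match the 1.57 rad prediction in both cameras, about 26 mm from the centre. The plate is centred and flush, and the robot is clear, so I'm handing in.

```bash
python3 -c "
from cell import r
print(r.finish_job())"
```

```text
the job is handed in; nothing more can be done
None
```

I've handed the job in. In the last pictures the plate lies flush and centred in its recess, both clips point over it with their tips about 26 mm from the centre (limit 35 mm), and the robot is clear. I felt no contact with the other things on and around the base, but I didn't re-measure where they lie at the end.

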